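# Stand the fallen hanger pin upright

## Robot

A 7-joint arm with a two-finger parallel gripper is mounted at the origin on the work surface. World frame = base frame: x ahead of the robot, y to its left, z up, the work surface at z = 0. Lengths are in mm, angles in rad, forces in N, time in s.
With the tool pointing down it reaches from about 425 to 1025 mm from the base axis. Payload 3.6 kg.
Tool frame: the origin (TCP) lies midway between the tips of the shut fingers; the grasp point (between the pads) lies 19 mm behind it (robot.pinch_z is the distance from the TCP to the grasp point, in mm); z points along the fingers, y is the line along which they close (so a half turn about z gives the same grasp; the last joint's range is limited). The gripper opens to 85 mm and grips with 20 to 120 N. Pads are 22 mm wide; open, the fingers measure 114 mm over their backs; the gripper's body (76 mm by 85 mm) begins 54 mm behind the grasp point. The pads swing forward as they close: fully open they stand 13 mm farther back than shut.
Start: joints at [1.222, 0.591, 0.048, 1.609, -0.033, 0.943, -0.034], TCP at [182.739, -701.595, 231.302] pointing down, gripper open.
Joint ranges: [-2.69, 2.69], [-0.47, 2.24], [-1.27, 1.36], [0.19, 2.51], [-1.53, 4.68], [0.08, 2.07], [-3.09, 3.09]. Speed limits (rad/s): [2.57, 2.57, 3.14, 3.14, 3.14, 3.14, 3.14].

## Interface

Orientations are given as a rotation vector (axis times angle).
In Python, from bench import robot, camera, camera_params gives the robot as it stands.
- The arm moves only by the tool step_arm, never from a script. Its argument "increments" is a list of rows, each a list of 3 entries, a list of its own where there are three numbers: the closure, from -1 (fully open) to 1 (shut), so that 0 is half open, then the shift along the tool's x, y, z in mm, then the turn, a rotation vector about the tool's x, y, z in degrees. A call has 1 to 20 rows; each row is the pose to reach, as a shift and turn from the pose commanded when the call began, along the tool's axes at that moment; what a row does not reach only later rows make up. A row lasts 1/10 s, in which the tool goes at most 50 mm and 8.59 degrees, less where a joint would pass 70% of its speed; a pose out of reach is approached as far as the arm can. A call with a gripper value outside its range is refused whole. The fingers move at their own pace and stop on an object; "newtons" is the grip in N (left out, the last holds). Time passes only in rows, so rows that repeat a pose let the fingers close. It gives the time, the measured TCP pose, the force, the opening and the grip force at its end, in the units of the state.
- robot.read_state(): the state, without advancing time (a new reading comes with each control period).
- camera(name): name is "scene" or "top" or "wrist"; returns the picture (480x640x3 uint8, red, green, blue); there is no depth.
- camera_params(name): a dict with "camera_matrix" (3x3 intrinsics, pixels), "R" (3x3) and "t" (3): a world point X has camera coordinates R X + t. Camera axes: x right, y down, z forward; pixel columns grow to the right and rows downward; lengths in mm; the calibration is good to about 2 mm. A picture is of the moment at which its call begins: read the wrist's pose just before it. camera_params takes no time and is no camera call; for the wrist camera it gives the pose at the moment of the call.
- robot.hand_in(): hands the job in; it is judged then, once.
The state is a dict: "t": time; "joint_pos": joint angles; "dq": joint speeds; "effort": joint torques, N m; "tcp_pos": TCP position; "tcp_rot": TCP orientation; "force": force on the tool from outside, world axes, zero at the start; "moment": the same for the moment, N m; "finger_gap": finger opening in mm; "finger_force": force on a finger pad.
Only numpy, scipy, OpenCV 4.12 (cv2) and the standard library are available. Lean on these libraries where they do the work, as an engineer would, in place of code of your own. Each camera call takes 0.05 s, during which the arm holds its last target. There are 200 camera calls.

## Task

The black steel hanger pin has toppled over on the bench. Stand it upright on its square foot on the bare bench top, set it down without dropping it, and leave it standing by itself. Leave the brake block, the copper drift punch and the blue wrench where they lie.

Things in the scene. Friction and masses are not known exactly. Their poses are not given: they have to be found in the camera images.
- pin_center (a point): Black steel hanger pin, 0.65 kg, 120 mm long: square foot 58 x 58 x 16 mm, round shank 30 mm in diameter with a bright band near its top. The point is on its axis, half-way: 60 mm from foot underside and top; z runs from foot to top. It lies on a foot side and its top's rim, axis sloping 8 degrees down to the top, which points away from the robot within 45 degrees. Weight centred 43 mm from the underside.
- brake_block: Bystander: half of a worn cast iron brake block, a curved dark grey block lying on its side, about 165 mm long (x), 75 mm over its back lug (y) and 55 mm high, 2.2 kg. Origin under its middle, at the bench top; z up.
- drift_punch: Bystander: a copper drift punch lying flat, an eight-sided bar 18 mm thick and about 160 mm long (x), tapering to its nose at +x. Origin under its middle, at the bench top; z up.
- wrench: Bystander: a stubby blue-painted wrench lying flat, about 140 mm long (x), under 20 mm high. Origin under its middle, at the bench top; z up. (A green steel tilting bin also stands far to the robot's left, clear of the work.)
Mind the look-alikes: they are no part of the job. What is shaped like the part that bears pin_center but purple is not meant.

How it is judged:
By the outcome, as a careful person would: the job done as asked, in the order asked, and still so for the second after the job is handed in, with the robot touching nothing.
It also fails if it takes over 38 s, if anything falls off the work surface, if the arm or the gripper's body presses on something with over 40 N, if the wrist force passes 120 N, or if a joint passes its speed limit or range.

## Working session

There is one attempt and no reset: what is moved stays moved. The work goes in short steps, Python scripts to look and compute and a tool call to move; the robot and the scene stay as the last step left them, time stands still between calls to the robot, and variables do not carry over. Pictures are saved under pics/ and viewed, at most 10 in all, crops included, and the job is handed in when it is done.

Besides the shell and the picture viewer there is one more tool, called after ">>>" by a JSON object that holds its "method" and its "body", one argument or row to a line. step_arm: Moves the arm, as the interface text tells. Its arguments: {"type":"object","properties":{"increments":{"type":"array"},"newtons":{"type":"number"}},"required":["increments"]}

```bash
mkdir -p pics
python3 - <<'E'
from bench import robot,camera,camera_params
import cv2
for n in("scene","top"):
    im=camera(n); cv2.imwrite(f"pics/{n}0.png",im[:,:,::-1]); p=camera_params(n); print(n,p["camera_matrix"],p["R"],p["t"])
s=robot.read_state(); print(s["t"],s["tcp_pos"],s["tcp_rot"],s["finger_gap"])
E
```

```text
scene [[624.26788715   0.         310.20373716]
 [  0.         624.26788715 238.34629323]
 [  0.           0.           1.        ]] [[-0.49865133  0.86664532  0.01651495]
 [ 0.5355129   0.32299393 -0.78032099]
 [-0.68159576 -0.38026413 -0.6251611 ]] [ 269.15877672 -249.68761396 1538.75247212]
top [[623.92381866   0.         317.36689512]
 [  0.         623.92381866 231.44457723]
 [  0.           0.           1.        ]] [[-0.02322088 -0.99970815 -0.00666311]
 [-0.98758492  0.02397401 -0.15524584]
 [ 0.15536027  0.00297544 -0.9878534 ]] [  21.08572371  551.62393074 1414.46122882]
0.1 [ 182.57629031 -700.85682701  230.24871329] [-3.11411261e+00 -3.99097840e-01  5.50261100e-04] 85.40092659181796
```

View pics/scene0.png

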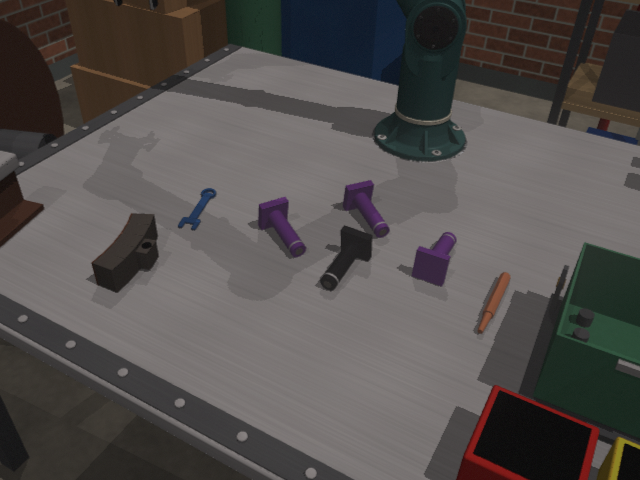

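View pics/top0.png

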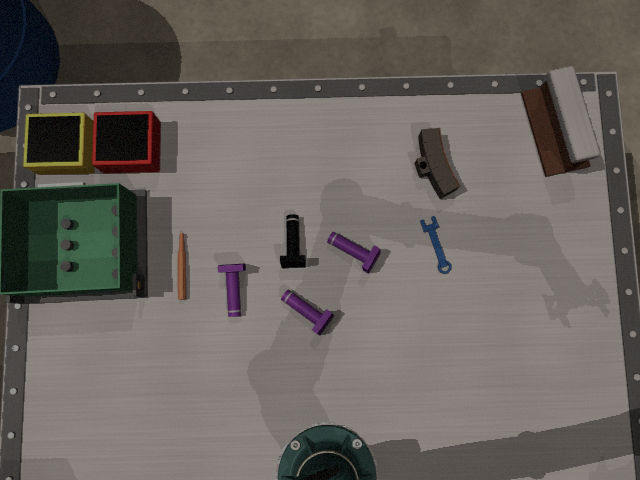

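The black pin lies at top view (292,242), scene view (345,258). Three purple pins could be taken for it: top (354,252), (307,312) and (233,290). The copper punch is at (182,265), the wrench at (437,245) and the block at (437,163). I choose the black one because it isn't purple and its top points away from the robot. Next I measure it and check the choice in a crop.

```bash
cat > h.py <<'E'
import numpy as np,cv2
from bench import robot,camera,camera_params
def ray(n,uv,z,p=None):
    p=p or camera_params(n); R,t=np.array(p["R"]),np.array(p["t"]); C=-R.T@t
    d=R.T@np.linalg.solve(np.array(p["camera_matrix"]),[uv[0],uv[1],1]); return C+d*(z-C[2])/d[2]
E
python3 - <<'E'
from h import *
im=cv2.imread("pics/top0.png"); x0,y0=265,200
c=im[y0:285,x0:325]; m=(c.max(2)<58).astype('uint8')
n,l,st,_=cv2.connectedComponentsWithStats(m); 
for y in range(0,85,1):
    xs=np.where(m[y])[0]
    if len(xs): print(y+y0,xs.min()+x0,xs.max()+x0,len(xs),end=' | ')
print(c[:,27].max(1))
cv2.imwrite("pics/c1.png",np.hstack([cv2.resize(c,None,fx=6,fy=6),cv2.resize(cv2.cvtColor(m*255,8),None,fx=6,fy=6,interpolation=0)]))
E
```

```text
214 293 293 1 | 215 287 297 11 | 216 287 297 11 | 217 287 298 12 | 218 287 298 5 | 219 298 298 1 | 220 289 296 8 | 221 287 298 12 | 222 287 298 12 | 223 286 298 13 | 224 286 298 13 | 225 286 298 13 | 226 286 298 13 | 227 287 298 12 | 228 287 298 12 | 229 287 298 12 | 230 287 298 12 | 231 287 298 12 | 232 287 298 12 | 233 287 298 12 | 234 287 298 12 | 235 287 298 12 | 236 287 298 12 | 237 287 299 13 | 238 287 299 13 | 239 287 299 13 | 240 287 299 13 | 241 287 299 13 | 242 287 299 13 | 243 287 299 13 | 244 287 299 13 | 245 287 299 13 | 246 287 299 13 | 247 287 299 13 | 248 287 299 13 | 249 287 299 13 | 250 287 299 13 | 251 287 299 13 | 252 287 299 13 | 253 287 299 13 | 254 287 299 13 | 255 287 304 18 | 256 280 305 26 | 257 280 305 26 | 258 280 305 26 | 259 280 305 26 | 260 280 305 26 | 261 280 305 26 | 262 280 305 26 | 263 281 305 25 | 264 281 305 25 | 265 281 305 25 | 266 281 305 25 | 267 282 304 23 | [136 134 136 136 132 131 138 136 138 128 122 124 122 120  66  16   9  30
 104 129   4  10   9  20  19  18   6  13  13  15  14  19  10  11  16   6
   3  14   3  15  14  16  23  10   2  20  16   8   4  22   0   9  17  16
  24  16   7  13   9   0  14  12   0   6   8  10   0  29 131 128 126 126
 126 129 129 127 129 130 131 128 138 141 138 135 133]
```

View pics/c1.png

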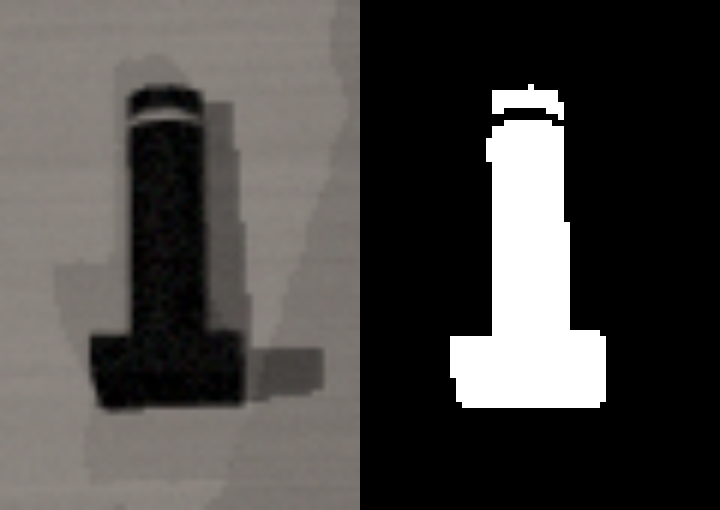

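The crop confirms it: black pin, bright band near its top at row 218, foot at rows 256-267, axis at column about 292.5 (top end) to 293 (foot end). Now its pose and the grasp.

```bash
cat > g.py <<'E'
from h import *
from scipy.spatial.transform import Rotation as Ro
a=ray("top",(292.5,214.7),30); f=ray("top",(293.0,255.4),58); u=ray("top",(293,267.5),2)
s=np.deg2rad(7.7)
b1=ray("top",(292.3,222),18); b2=ray("top",(293.1,250),27)
az=np.arctan2(*(b1-b2)[1::-1]); print("end",a,"footface",f,"under-low",u,"az deg",np.degrees(az))
ax=np.array([np.cos(az)*np.cos(s),np.sin(az)*np.cos(s),-np.sin(s)])
end=a-15*np.array([np.sin(s)*np.cos(az),np.sin(s)*np.sin(az),np.cos(s)])  # end-face centre
print("end centre",end,"centre from end",end-60*ax,"len check foot-face top to end rim (104/cos ~):",np.linalg.norm((a-f)[:2]))
E
python3 - <<'E'
from g import *
G=end-54*ax; print("grasp(66 from underside)",G)
tilt=np.deg2rad(40)
h=np.array([np.cos(az),np.sin(az),0])
z=-h*np.sin(tilt)-np.array([0,0,1])*np.cos(tilt)
st=robot.read_state(); R0=Ro.from_rotvec(st["tcp_rot"]); print(R0.as_matrix().round(2), st["joint_pos"])
for sg in(1,-1):
    y=sg*np.array([-np.sin(az),np.cos(az),0]); x=np.cross(y,z); T=Ro.from_matrix(np.c_[x,y,z])
    P=G+np.array([0,0,4])+19*z
    P1=P-110*z
    print(sg,"grasp TCP",P,"pre",P1,"rel shift pre",R0.inv().apply(P1-st["tcp_pos"]).round(1),"turn",np.degrees((R0.inv()*T).as_rotvec()).round(1))
    T2=Ro.from_matrix(np.c_[np.cross(y,[0,0,-1]),y,[0,0,-1]]); print("vertical turn",np.degrees((R0.inv()*T2).as_rotvec()).round(1))
E
```

```text
end [595.59624835  65.96369614  30.        ] footface [495.2625095   65.23357644  58.        ] under-low [472.93613703  68.15134895   2.        ] az deg 0.9523261829256091
end centre [593.58673318  65.93029246  15.135252  ] centre from end [534.13595424  64.94205653  23.17442313] len check foot-face top to end rim (104/cos ~): 100.33639532863269
grasp(66 from underside) [540.08103213  65.04088013  22.37050602]
[[ 0.97  0.25 -0.  ]
 [ 0.25 -0.97  0.  ]
 [-0.   -0.   -1.  ]] [ 1.22248573  0.59203058  0.04829304  1.6097045  -0.03332     0.94270306
 -0.0336622 ]
1 grasp TCP [527.86975452  64.83789501  11.8156616 ] pre [598.56662491  66.013072    96.08055034] rel shift pre [ 595.9 -636.9  135.4] turn [  57.1    6.7 -156.9]
vertical turn [  -0.    -0.2 -166.3]
-1 grasp TCP [527.86975452  64.83789501  11.8156616 ] pre [598.56662491  66.013072    96.08055034] rel shift pre [ 595.9 -636.9  135.4] turn [  4.7 -39.8  13.1]
vertical turn [-0.1  0.  13.7]
```

>>> {"method": "step_arm", "body": {
  "increments": [
    [-1,[596,-637,0],[0,0,13]],
    [-1,[596,-637,0],[0,0,13]],
    [-1,[596,-637,0],[0,0,13]],
    [-1,[596,-637,0],[0,0,13]],
    [-1,[596,-637,0],[0,0,13]],
    [-1,[596,-637,0],[0,0,13]],
    [-1,[596,-637,0],[0,0,13]],
    [-1,[596,-637,0],[0,0,13]],
    [-1,[596,-637,0],[0,0,13]],
    [-1,[596,-637,0],[0,0,13]],
    [-1,[596,-637,0],[0,0,13]],
    [-1,[596,-637,0],[0,0,13]],
    [-1,[596,-637,0],[0,0,13]],
    [-1,[596,-637,0],[0,0,13]],
    [-1,[596,-637,0],[0,0,13]],
    [-1,[596,-637,0],[0,0,13]],
    [-1,[596,-637,0],[0,0,13]],
    [-1,[596,-637,0],[0,0,13]],
    [-1,[596,-637,0],[0,0,13]],
    [-1,[596,-637,0],[0,0,13]]
  ],
  "newtons": 60
}}

```text
t: 2.1
tcp_pos: [598.3, 64.8, 230.7]
tcp_rot: [3.14, 0.045, -0.003]
force: [0.1, -0.3, -0.5]
finger_gap: 84.9
finger_force: 0.0
```

Run:
```python
from h import *
p=camera_params("wrist"); im=camera("wrist"); cv2.imwrite("pics/w1.png",im[:,:,::-1])
np.save("w1.npy",p,allow_pickle=True); R,t=np.array(p["R"]),np.array(p["t"]); print("C",-R.T@t,p["camera_matrix"],R.round(2),robot.read_state()["joint_pos"])
```

```text
C [678.83779711  67.3533458  372.66779169] [[416.23005072   0.         313.89400637]
 [  0.         416.23005072 237.30902362]
 [  0.           0.           1.        ]] [[ 0.03 -1.    0.  ]
 [-0.95 -0.03  0.32]
 [-0.32 -0.01 -0.95]] [-0.15259474  0.43692749 -0.03956594  1.893489    0.02449633  0.81366449
 -1.74951429]
```

View pics/w1.png

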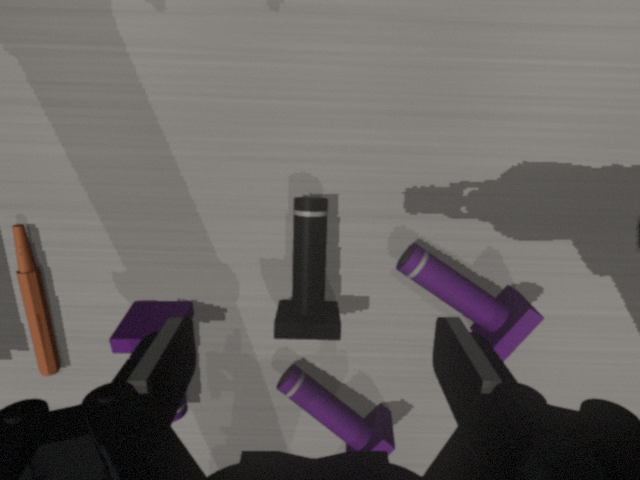

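Run:
```python
from h import *
im=cv2.imread("pics/w1.png"); p=np.load("w1.npy",allow_pickle=True).item()
m=im.max(2)<62
def mid(y):
    xs=np.where(m[y,270:350])[0]+270; return xs.min(),xs.max()
for y in (192,194,196,198,200,225,260,290,296,300,304,308,320,336,338,340,342):
    try:print(y,mid(y),end=' ')
    except ValueError: print(y,'-',end=' ')
P=[]
for y in range(222,290,4):
    a=mid(y); z=18+(y-222)/68*7; P.append(ray("w",((a[0]+a[1])/2,y),z,p))
P=np.array(P); k=np.polyfit(P[:,0],P[:,1],1); print("\ny at 540",np.polyval(k,540),"az",np.degrees(np.arctan(k[0])))
for y,z,n in((195,30,"top rim"),(196,0,'rim low'),(301,58,"foot face top edge"),(338.5,2,"underside low")): print(n,ray("w",(312,y),z,p))
print("purple tip",ray("w",(398,262),20,p))
```

```text
192 - 194 - 196 - 198 (np.int64(295), np.int64(325)) 200 (np.int64(295), np.int64(327)) 225 (np.int64(294), np.int64(326)) 260 (np.int64(293), np.int64(325)) 290 (np.int64(293), np.int64(324)) 296 (np.int64(293), np.int64(324)) 300 (np.int64(281), np.int64(325)) 304 (np.int64(279), np.int64(337)) 308 (np.int64(278), np.int64(338)) 320 (np.int64(275), np.int64(339)) 336 (np.int64(275), np.int64(339)) 338 (np.int64(290), np.int64(339)) 340 - 342 - 
y at 540 67.36574500357243 az 0.215351312588053
top rim [601.45170352  66.50585952  30.        ]
rim low [593.74497158  66.40477299   0.        ]
foot face top edge [516.9533551   63.95385414  58.        ]
underside low [445.53397033  62.1190846    2.        ]
purple tip [539.28304663 -13.69437827  20.        ]
```

>>> {"method": "step_arm", "body": {
  "increments": [
    [-1,[1,-2,60],[0.2,-20,0.5]],
    [-1,[1,-2,60],[0.3,-40,1]],
    [-1,[1,-2,135],[0.3,-40,1]],
    [-1,[1,-2,135],[0.3,-40,1]],
    [-1,[1,-2,135],[0.3,-40,1]],
    [-1,[1,-2,135],[0.3,-40,1]],
    [-1,[1,-2,135],[0.3,-40,1]],
    [-1,[1,-2,135],[0.3,-40,1]]
  ]
}}

```text
t: 2.95
tcp_pos: [599.7, 66.3, 98.1]
tcp_rot: [2.95, 0.013, -1.069]
force: [0.4, -0.4, 0.4]
finger_gap: 85.3
finger_force: 0.0
```

Run:
```python
from h import *
from scipy.spatial.transform import Rotation as Ro
s=robot.read_state(); R=Ro.from_rotvec(s["tcp_rot"]); print(s["joint_pos"].round(2) if hasattr(s["joint_pos"],'round') else s["joint_pos"],s["tcp_pos"]); print(R.as_matrix().round(3)); print(R.inv().apply(np.array([528.8,66.4,11.8])-s["tcp_pos"]).round(1))
```

```text
[-0.11  0.9  -0.05  1.51 -0.05  1.42 -1.69] [599.74331677  66.33627088  98.12835937]
[[ 0.768  0.009 -0.64 ]
 [ 0.006 -1.    -0.007]
 [-0.641  0.001 -0.768]]
[  0.8  -0.8 111.7]
```

>>> {"method": "step_arm", "body": {
  "increments": [
    [-1,[1,-1,40],[0,0,0]],
    [-1,[1,-1,70],[0,0,0]],
    [-1,[1,-1,90],[0,0,0]],
    [-1,[1,-1,100],[0,0,0]],
    [-1,[1,-1,106],[0,0,0]],
    [-1,[1,-1,111],[0,0,0]],
    [-1,[1,-1,111],[0,0,0]]
  ]
}}

```text
t: 3.65
tcp_pos: [529.7, 67.4, 11.1]
tcp_rot: [2.949, 0.014, -1.071]
force: [0.8, -0.9, 0.6]
finger_gap: 85.4
finger_force: 0.0
```

Run:
```python
from h import *
im=camera("wrist"); cv2.imwrite("pics/w2.png",im[:,:,::-1])
```

```text
(no output)
```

View pics/w2.png

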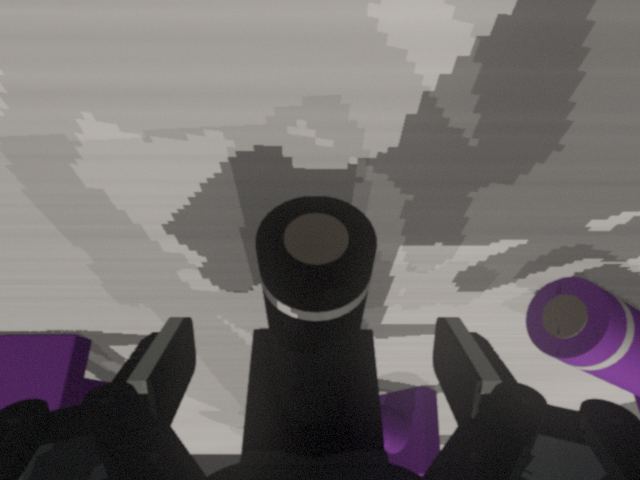

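The shank (column 316) is centred between the fingers, and the purple pin at right (565,315) is clear of them. I close.

>>> {"method": "step_arm", "body": {
  "increments": [
    [1,[0,0,0],[0,0,0]],
    [1,[0,0,0],[0,0,0]],
    [1,[0,0,0],[0,0,0]],
    [1,[0,0,0],[0,0,0]],
    [1,[0,0,0],[0,0,0]],
    [1,[0,0,0],[0,0,0]],
    [1,[0,0,0],[0,0,0]],
    [1,[0,0,0],[0,0,0]],
    [1,[0,0,0],[0,0,0]],
    [1,[0,0,0],[0,0,0]]
  ],
  "newtons": 80
}}

```text
t: 4.7
tcp_pos: [529.9, 67.5, 10.9]
tcp_rot: [2.949, 0.014, -1.072]
force: [2.3, 0.4, 4.8]
finger_gap: 27.9
finger_force: 78.9
```

>>> {"method": "step_arm", "body": {
  "increments": [
    [1,[-6,0,-8],[0,0,0]],
    [1,[-19,0,-23],[0,0,0]],
    [1,[-45,0,-54],[0,0,0]],
    [1,[-70,0,-84],[0,0,0]],
    [1,[-102,0,-122],[0,0,0]],
    [1,[-128,0,-153],[0,0,0]],
    [1,[-128,0,-153],[0,0,0]]
  ]
}}

```text
t: 5.4
tcp_pos: [531.8, 67.7, 215.8]
tcp_rot: [2.954, 0.015, -1.059]
force: [0.9, 0.4, -6.5]
finger_gap: 28.2
finger_force: 79.6
```

Run:
```python
from h import *
im=camera("wrist"); a=cv2.resize(im,None,fx=.6,fy=.6); b=camera("scene")[60:348,150:534]
cv2.imwrite("pics/w3.png",np.hstack([a,b])[:,:,::-1]); s=robot.read_state(); print(s["joint_pos"],s["tcp_pos"],s["force"],s["moment"])
```

```text
[-0.11659831  0.69401029 -0.06414399  1.65424486 -0.06721131  1.48198925
 -1.71178191] [529.39113707  67.24418087 210.69314366] [-0.52077093  0.50483988 -6.87322216] [ 0.0357974  -1.57866886 -0.00828067]
```

View pics/w3.png

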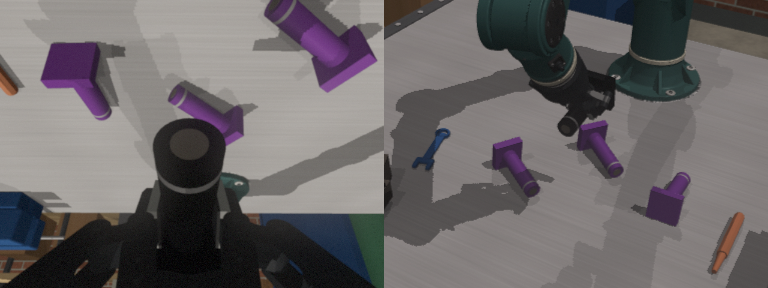

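The pin is held firmly in the air. The wrist picture (left half) shows its top at (190,165) between the fingers. I fit a small kinematic model to the recorded poses so I can choose an upright pose within the joint ranges.

```bash
cat > k.py <<'E'
from h import *
from itertools import product
from scipy.optimize import least_squares
from scipy.spatial.transform import Rotation as Ro
s=robot.read_state()
Q=np.array([[1.22248573,0.59203058,0.04829304,1.6097045,-0.03332,0.94270306,-0.0336622],[-0.15259474,0.43692749,-0.03956594,1.893489,0.02449633,0.81366449,-1.74951429],s["joint_pos"]])
Pp=np.array([[182.576,-700.857,230.249],[598.3,64.8,230.7],s["tcp_pos"]]); Rr=[Ro.from_rotvec(r) for r in([-3.11411,-.399098,.00055],[3.14,.045,-.003],s["tcp_rot"])]
def fk(q,sg,c,p):
    h,L1,L2,Lt,d=p; z=lambda a:Ro.from_euler('z',a); y=lambda a:Ro.from_euler('y',a)
    A=z(sg[0]*q[0])*y(q[1]); B=A*z(sg[1]*q[2])*y(q[3]); C=B*z(sg[2]*q[4])*y(q[5])
    return np.array([0,0,h])+A.apply([0,0,L1])+B.apply([d,0,L2])+C.apply([0,0,Lt]), C*z(sg[3]*q[6]+c)
def fit():
    best=None
    for sg in product((1,-1),repeat=4):
        C=[fk(q,sg,0,(0,)*5)[1].inv()*r for q,r in zip(Q,Rr)]
        c=C[2].as_euler('xyz')[2]; e=max((x*Ro.from_euler('z',-c)).magnitude() for x in C)
        if best is None or e<best[0]: best=(e,sg,c)
    e,sg,c=best
    r=least_squares(lambda p:np.concatenate([(fk(q,sg,c,p)[0]-P) for q,P in zip(Q,Pp)]+[(p-[350,520,520,250,0])*.01]),[350,520,520,250,0])
    return e,sg,c,r.x,r.fun[:9]
E
python3 - <<'E'
from k import *
e,sg,c,p,f=fit(); print(e,sg,c,p.round(),f.round(1))
lo=np.array([-2.69,-.47,-1.27,.19,-1.53,.08,-3.09]);hi=np.array([2.69,2.24,1.36,2.51,4.68,2.07,3.09])
R0=Rr[2]; up=R0.inv().apply([np.cos(np.radians(7.7)),.01,-np.sin(np.radians(7.7))])
def ik(P,R,q0): 
    r=least_squares(lambda q:np.concatenate([(fk(q,sg,c,p)[0]-P)/100,3*(fk(q,sg,c,p)[1].inv()*R).as_rotvec(),.02*(q-q0)]),np.clip(q0,lo+.01,hi-.01),bounds=(lo,hi)); return r.x,np.abs(r.fun[:6]).max()
for spin in (-90,90,-120,120):
    q=Q[2]; bad=0
    for k in range(1,25):
        a=min(k/12,1); b=max(0,(k-12)/12)
        h=np.radians(spin)*a; ax=np.array([np.sin(h),-np.cos(h),0]) # axis: pitch forward
        R=Ro.from_rotvec(ax*np.radians(97.7)*b)*Ro.from_euler('z',h)*R0
        P=np.array([530+170*a,67,260]); q,er=ik(P,R,q); bad=max(bad,er)
        if k in(12,18,24): print(spin,k,q.round(2),round(er,3),R.as_matrix()[:,2].round(2),R.apply(up).round(2))
E
```

```text
0.002075612442415821 (-1, -1, -1, -1) 1.5707963267948966 [172. 666. 385. 318. -59.] [44.3 21.4 -3.9 -7.1 41.1  3.4 -0.3 41.3  0.6]
-90 12 [ 0.07  0.63  0.23  1.67 -0.85  1.25 -2.41] 0.0 [-0.01  0.64 -0.77] [ 0.01 -0.99 -0.13]
-90 18 [-0.5   0.63  0.66  1.58 -0.25  1.05 -2.96] 0.0 [-0.01 -0.16 -0.99] [ 0.01 -0.75  0.66]
-90 24 [-0.94  1.07  1.29  1.57  0.01  1.04 -3.09] 0.0 [-0.01 -0.85 -0.53] [0.01 0.   1.  ]
90 12 [-0.2   0.68 -0.34  1.58  0.82  1.41 -0.85] 0.0 [ 0.01 -0.64 -0.77] [-0.01  0.99 -0.13]
90 18 [ 0.36  0.63 -0.75  1.62  0.32  1.   -0.43] 0.0 [ 0.01  0.16 -0.99] [-0.01  0.75  0.66]
90 24 [ 0.82  1.01 -1.27  1.72 -0.08  0.78 -0.06] 0.0 [ 0.01  0.85 -0.53] [-0.01  0.    1.  ]
-120 12 [-0.    0.51  0.3   1.94 -1.16  0.92 -2.56] 0.0 [ 0.31  0.56 -0.77] [-0.49 -0.86 -0.13]
-120 18 [-0.65  0.82  1.18  1.51 -0.61  1.33 -3.09] 0.0 [-0.08 -0.13 -0.99] [-0.37 -0.66  0.66]
-120 24 [-0.71  1.18  1.36  1.18 -0.14  1.66 -3.09] 0.381 [-0.43 -0.73 -0.53] [ 0.01 -0.    1.  ]
120 12 [-0.13  0.56 -0.44  1.86  1.1   1.11 -0.68] 0.0 [ 0.33 -0.55 -0.77] [-0.5   0.85 -0.13]
120 18 [ 0.39  0.7  -0.88  1.55  0.4   1.15 -0.01] 0.0 [-0.07  0.14 -0.99] [-0.39  0.65  0.66]
120 24 [ 0.6   1.08 -1.16  1.34 -0.05  1.4   0.19] 0.0 [-0.42  0.74 -0.53] [-0.01 -0.01  1.  ]
```

>>> {"method": "step_arm", "body": {
  "increments": [
    [1,[6,-8,-11],[-5,0,-6]],
    [1,[13,-18,-22],[-10,0,-12]],
    [1,[19,-27,-34],[-15,0,-18]],
    [1,[26,-36,-45],[-20,0,-24]],
    [1,[32,-45,-56],[-25,0,-30]],
    [1,[38,-54,-67],[-30,0,-36]],
    [1,[45,-62,-78],[-35,0,-42]],
    [1,[51,-71,-90],[-40,0,-48]],
    [1,[58,-80,-101],[-45,0,-54]],
    [1,[64,-89,-112],[-50,0,-60]],
    [1,[64,-89,-112],[-55,0,-66]],
    [1,[64,-89,-112],[-57.5,0,-69]],
    [1,[64,-89,-112],[-57.5,0,-69]]
  ]
}}

```text
t: 6.8
tcp_pos: [645.8, 158.3, 251.4]
tcp_rot: [1.808, 1.833, -0.669]
force: [-0.9, -0.7, -6.3]
finger_gap: 27.9
finger_force: 79.9
```

Run:
```python
from h import *
from scipy.spatial.transform import Rotation as Ro
s=robot.read_state(); R=Ro.from_rotvec(s["tcp_rot"]);print(np.round(s["joint_pos"],2),s["tcp_pos"],s["finger_gap"]); print(R.as_matrix().round(3))
```

```text
[-0.38  0.68 -0.3   1.6   0.72  1.44 -0.95] [645.79606989 158.31393067 251.35803611] 27.942829711200446
[[-0.015  1.    -0.003]
 [ 0.767  0.009 -0.642]
 [-0.642 -0.012 -0.767]]
```

>>> {"method": "step_arm", "body": {
  "increments": [
    [1,[0,0,0],[0,8,0]],
    [1,[0,0,0],[0,16,0]],
    [1,[0,0,0],[0,24,0]],
    [1,[0,0,0],[0,32,0]],
    [1,[0,0,0],[0,40,0]],
    [1,[0,0,0],[0,48,0]],
    [1,[0,0,0],[0,56,0]],
    [1,[0,0,0],[0,64,0]],
    [1,[0,0,0],[0,72,0]],
    [1,[0,0,0],[0,80,0]],
    [1,[0,0,0],[0,88,0]],
    [1,[0,0,0],[0,96,0]],
    [1,[0,0,0],[0,97.7,0]],
    [1,[0,0,0],[0,97.7,0]],
    [1,[0,0,0],[0,97.7,0]]
  ]
}}

```text
t: 8.3
tcp_pos: [649.1, 158.7, 255.0]
tcp_rot: [-1.603, -1.615, -0.88]
force: [1.6, 0.5, -5.1]
finger_gap: 27.9
finger_force: 79.9
```

Run:
```python
from h import *
from scipy.spatial.transform import Rotation as Ro
s=robot.read_state(); R=Ro.from_rotvec(s["tcp_rot"]);print(np.round(s["joint_pos"],2),s["tcp_pos"],s["finger_gap"]); print(R.as_matrix().round(3))
b=camera("scene"); t=camera("top"); cv2.imwrite("pics/scene4.png",b[:,:,::-1]);cv2.imwrite("pics/top4.png",t[:,:,::-1])
g=s["tcp_pos"]-19*R.as_matrix()[:,2]; print(g)
def px(n,X):
    p=camera_params(n);v=np.array(p["camera_matrix"])@(np.array(p["R"])@X+p["t"]);return (v[:2]/v[2]).round().astype(int)
u,v=px("scene",g); w,x=px("top",g)
c=lambda im,u,v:cv2.resize(im[max(v-60,0):v+60,u-60:u+60],(390,390),interpolation=cv2.INTER_CUBIC)
cv2.imwrite("pics/c4.png",np.hstack([c(b,u,v),c(t,w,x)])[:,:,::-1]); print(u,v,w,x)
```

```text
[ 0.77  0.95 -1.14  1.81 -0.27  0.71  0.12] [649.08555535 158.70861611 255.01890873] 27.88447728873516
[[-0.002  1.    -0.01 ]
 [ 0.534  0.009  0.845]
 [ 0.845 -0.004 -0.534]]
[649.27177114 142.64577328 265.16535658]
363 194 249 168
```

View pics/c4.png

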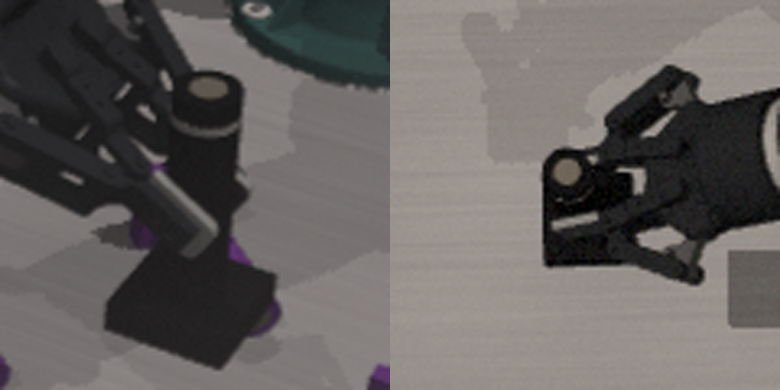

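Run:
```python
from h import *
M=lambda n:(lambda p:np.array(p["camera_matrix"])@np.c_[p["R"],p["t"]])(camera_params(n))
A,B=M("scene"),M("top")
T=cv2.triangulatePoints(A,B,np.array([[367.],[161]]),np.array([[243.5],[161]])); T=(T[:3]/T[3]).ravel(); print("top centre",T)
for z in(120,117): 
    X=np.r_[T[:2],T[2]-z,1]; v=A@X; print("scene pixel of underside if upright",v[:2]/v[2])
# top-view underside corners (foot left edge) : crop (545,265) lower-left
for uv in((243.5,161),):pass
for c in((545,265),(545,175),(632,265)):
    u=(189+(c[0]-390)/3.25,108+c[1]/3.25); print(c,ray("top",u,T[2]-104))
```

```text
top centre [649.26700595 145.66555858 319.40353222]
scene pixel of underside if upright [361.26354182 231.16003108]
scene pixel of underside if upright [361.40210973 229.54690184]
(545, 265) [617.18423617 173.21318164 215.40353222]
(545, 175) [676.55979591 173.02706235 215.40353222]
(632, 265) [615.80600504 117.50263881 215.40353222]
```

The pin's tilt measures under about 1.5°. Its underside is at about z = 199, and the bench below is bare. I lower it.

>>> {"method": "step_arm", "body": {
  "increments": [
    [1,[-13,0,8],[0,0,0]],
    [1,[-34,0,21],[0,0,0]],
    [1,[-59,0,37],[0,0,0]],
    [1,[-84,0,53],[0,0,0]],
    [1,[-109,0,69],[0,0,0]],
    [1,[-131,1,83],[0,0,0]],
    [1,[-148,1,94],[0,0,0]],
    [1,[-156,1,99],[0,0,0]],
    [1,[-156,1,99],[0,0,0]],
    [1,[-156,1,99],[0,0,0]]
  ]
}}

```text
t: 9.4
tcp_pos: [650.7, 159.0, 71.2]
tcp_rot: [-1.603, -1.612, -0.884]
force: [0.3, 0.4, -5.8]
finger_gap: 28.1
finger_force: 79.9
```

Run:
```python
from h import *
from scipy.spatial.transform import Rotation as Ro
s=robot.read_state(); R=Ro.from_rotvec(s["tcp_rot"]);print(np.round(s["joint_pos"],2),s["tcp_pos"],s["force"]); print(R.as_matrix().round(3))
```

```text
[ 0.71  1.2  -1.02  1.83 -0.16  0.54  0.26] [650.70884956 159.04796886  71.23358945] [ 0.27645139  0.44820497 -5.84049382]
[[-0.002  1.    -0.007]
 [ 0.532  0.007  0.847]
 [ 0.847 -0.002 -0.532]]
```

>>> {"method": "step_arm", "body": {
  "increments": [
    [1,[-2.5,0,1.6],[0,0,0]],
    [1,[-5,0,3.2],[0,0,0]],
    [1,[-6.8,0,4.2],[0,0,0]],
    [1,[-8.5,0,5.3],[0,0,0]],
    [1,[-9.3,0,5.8],[0,0,0]],
    [1,[-10.2,0,6.4],[0,0,0]],
    [1,[-10.2,0,6.4],[0,0,0]]
  ]
}}

```text
t: 10.1
tcp_pos: [649.9, 158.5, 57.7]
tcp_rot: [-1.604, -1.612, -0.882]
force: [0.4, -0.2, -5.9]
finger_gap: 28.1
finger_force: 79.9
```

>>> {"method": "step_arm", "body": {
  "increments": [
    [1,[-0.8,0,0.5],[0,0,0]],
    [1,[-1.7,0,1.1],[0,0,0]],
    [1,[-1.7,0,1.1],[0,0,0]]
  ]
}}

```text
t: 10.4
tcp_pos: [649.9, 158.5, 55.6]
tcp_rot: [-1.604, -1.612, -0.882]
force: [-0.1, 0.6, -6.4]
finger_gap: 27.8
finger_force: 79.9
```

>>> {"method": "step_arm", "body": {
  "increments": [
    [1,[-0.8,0,0.5],[0,0,0]],
    [1,[-0.8,0,0.5],[0,0,0]]
  ]
}}

```text
t: 10.6
tcp_pos: [650.0, 158.7, 55.3]
tcp_rot: [-1.603, -1.612, -0.883]
force: [0.2, 0.1, -4.7]
finger_gap: 27.9
finger_force: 80.4
```

>>> {"method": "step_arm", "body": {
  "increments": [
    [1,[-0.8,0,0.5],[0,0,0]],
    [1,[-0.8,0,0.5],[0,0,0]]
  ]
}}

```text
t: 10.8
tcp_pos: [650.0, 158.8, 55.2]
tcp_rot: [-1.602, -1.611, -0.883]
force: [-1.4, -3.0, 0.0]
finger_gap: 28.0
finger_force: 80.8
```

>>> {"method": "step_arm", "body": {
  "increments": [
    [1,[-0.8,0,0.5],[0,0,0]],
    [1,[-0.8,0,0.5],[0,0,0]]
  ]
}}

```text
t: 11.0
tcp_pos: [649.9, 159.0, 55.2]
tcp_rot: [-1.601, -1.611, -0.884]
force: [-3.4, -5.2, 5.7]
finger_gap: 27.8
finger_force: 81.3
```

>>> {"method": "step_arm", "body": {
  "increments": [
    [1,[-0.8,0,0.5],[0,0,0]],
    [1,[-0.8,0,0.5],[0,0,0]],
    [1,[-0.8,0,0.5],[0,0,0]],
    [1,[-0.8,0,0.5],[0,0,0]]
  ],
  "newtons": 20
}}

```text
t: 11.4
tcp_pos: [649.9, 159.1, 55.2]
tcp_rot: [-1.6, -1.611, -0.884]
force: [-3.6, -8.0, 8.0]
finger_gap: 27.8
finger_force: 81.6
```

Run:
```python
from h import *
b=camera("scene"); t=camera("top")
cv2.imwrite("pics/c5.png",np.hstack([cv2.resize(b[170:290,300:420],(390,390)),cv2.resize(t[110:230,180:300],(390,390))])[:,:,::-1])
```

```text
(no output)
```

View pics/c5.png

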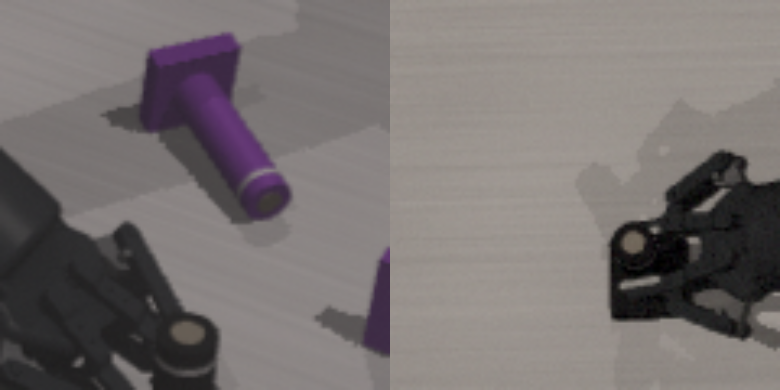

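The pin stands on the bench (top disc at (185,335) in the left crop), with the contact force carried by the bench. I open gently.

>>> {"method": "step_arm", "body": {
  "increments": [
    [0.36,[0,0,0],[0,0,0]],
    [0.3,[0,0,0],[0,0,0]],
    [0.25,[0,0,0],[0,0,0]],
    [0.15,[0,0,0],[0,0,0]],
    [0.0,[0,0,0],[0,0,0]],
    [-0.2,[0,0,0],[0,0,0]],
    [-0.4,[0,0,0],[0,0,0]],
    [-0.4,[0,0,0],[0,0,0]]
  ]
}}

```text
t: 12.3
tcp_pos: [650.0, 158.6, 52.0]
tcp_rot: [-1.604, -1.612, -0.882]
force: [-0.0, -0.1, -0.6]
finger_gap: 60.0
finger_force: 0.0
```

>>> {"method": "step_arm", "body": {
  "increments": [
    [-0.6,[0,0,-6],[0,0,0]],
    [-0.6,[0,0,-18],[0,0,0]],
    [-0.6,[0,0,-36],[0,0,0]],
    [-0.6,[0,0,-60],[0,0,0]],
    [-0.6,[0,0,-90],[0,0,0]],
    [-0.6,[0,0,-125],[0,0,0]],
    [-0.6,[0,0,-150],[0,0,0]],
    [-0.6,[0,0,-160],[0,0,0]],
    [-0.6,[0,0,-160],[0,0,0]],
    [-0.6,[0,0,-160],[0,0,0]]
  ]
}}

```text
t: 13.3
tcp_pos: [650.4, 23.9, 137.1]
tcp_rot: [-1.602, -1.612, -0.881]
force: [0.6, 0.6, 0.1]
finger_gap: 68.2
finger_force: 0.0
```

Run:
```python
from h import *
cv2.imwrite("pics/s6.png",np.hstack([cv2.resize(camera(n),(400,300)) for n in("scene","top")])[:,:,::-1]); s=robot.read_state(); print(s["t"],s["tcp_pos"],s["force"],np.abs(s["dq"]).max())
```

```text
13.4 [649.99470732  24.83760798 136.82142906] [-0.26864525  0.5725535   0.03814787] 0.0035138547211840798
```

View pics/s6.png

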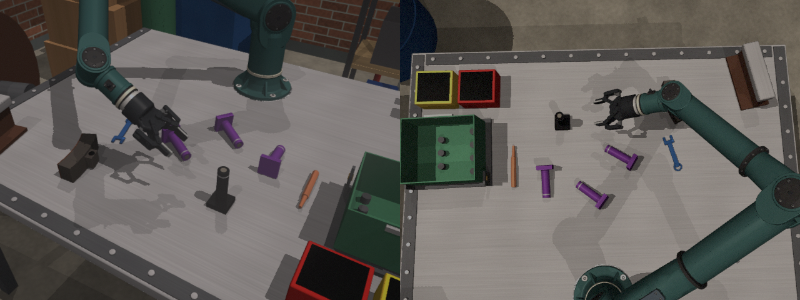

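The pin stands alone at scene (220,188) and top (562,121). The scene view shows the block, punch and wrench where they were, and the gripper is clear. I hand it in.

```bash
python3 -c "from bench import robot; print(robot.hand_in())"
```

```text
the job is handed in; nothing more can be done
None
```

The black hanger pin stands upright by itself on its square foot on the bare bench, at about x 648, y 145 mm. The brake block, copper punch and blue wrench look undisturbed, and I handed the job in at about 13.4 s.

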